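# Fit a cart wheel on its axle pin and lock it with a hairpin clip

## Robot

A 7-joint arm with a two-finger parallel gripper is mounted at the origin on the work surface. World frame = base frame: x ahead of the robot, y to its left, z up, the work surface at z = 0. Lengths are in mm, angles in rad, forces in N, time in s.
With the tool pointing down it reaches from about 400 to 900 mm from the base axis. Payload 5.5 kg.
Tool frame: the origin (TCP) lies midway between the tips of the shut fingers; the grasp point (between the pads) lies 19 mm behind it (arm.pinch_z is the distance from the TCP to the grasp point, in mm); z points along the fingers, y is the line along which they close (so a half turn about z gives the same grasp; the last joint's range is limited). The gripper opens to 85 mm and grips with 20 to 120 N. Pads are 22 mm wide; open, the fingers measure 114 mm over their backs; the gripper's body (76 mm by 85 mm) begins 54 mm behind the grasp point. The pads swing forward as they close: fully open they stand 13 mm farther back than shut.
Start: joints at [-0.898, 0.501, -0.427, 1.55, 0.221, 1.138, -0.21], TCP at [258.939, 596.197, 196.51] pointing down, gripper open.
Joint ranges: [-2.88, 2.88], [-0.31, 2.03], [-1.54, 1.56], [0.2, 2.42], [-1.41, 4.55], [0.19, 2.02], [-2.57, 2.57]. Speed limits (rad/s): [2.57, 2.57, 3.14, 3.14, 3.14, 3.14, 3.14].

## Interface

Orientations are given as a unit quaternion [x, y, z, w].
In Python, from bench import arm gives the robot as it stands.
- The arm moves only by the tool jog_arm, never from a script. Its arguments are lists of equal length, an entry for each row: "offset": the shift along the tool's x, y, z in mm, a list of three; "spin": the turn about the tool's z in degrees; "grip": the finger opening in mm, from 0 to 85.4. In form: {"offset": [[tx, ty, tz], ...], "spin": [spin, ...], "grip": [grip, ...]}. A call has 1 to 12 rows; each row is the pose to reach, as a shift and turn from the pose commanded when the call began, along the tool's axes at that moment; what a row does not reach only later rows make up. A row lasts 1/10 s, in which the tool goes at most 50 mm and 8.59 degrees, less where a joint would pass 70% of its speed; a pose out of reach is approached as far as the arm can. A call with a gripper value outside its range is refused whole. The fingers move at their own pace and stop on an object; "newtons" is the grip in N (left out, the last holds). Time passes only in rows, so rows that repeat a pose let the fingers close. It gives the time, the measured TCP pose, the force, the opening and the grip force at its end, in the units of the state.
- arm.state(): the state, without advancing time (a new reading comes with each control period).
- arm.read_camera(name): name is "scene" or "side" or "wrist"; returns (picture, depth): 400x640x3 uint8, red, green, blue; 400x640 float32, mm along the optical axis (not along the pixel's ray), 0 where there is no reading.
- arm.calibration(name): a dict with "fx", "fy", "cx", "cy" (pixels), "xyz" and "attitude" of the camera in the world; the wrist camera has in their place "T_tool_cam" (4x4, takes a point from camera to tool coordinates, whose origin is the TCP and whose axes are the flange's). Camera axes: x right, y down, z forward; pixel columns grow to the right and rows downward; lengths in mm; the calibration is good to about 2 mm. A picture is of the moment at which its call begins: read the wrist's pose just before it. calibration takes no time and is no camera call.
- arm.hand_in(): hands the job in; it is judged then, once.
Trained networks look in the newest picture that a camera, given by its name, has taken for a name from the list of things; names that differ only in an ending like _2 or _b are one class to them, and where a whole thing is asked for, a point or a joint stands for the part that bears it (a point fixed in the world has none). Each returns a list of dicts, best first, with "conf" (0 to 1); they miss things now and then, are a little off and sometimes report something else, mostly with a low value. They report only what shows in the picture. A call takes as long as a camera call. They do not tell look-alikes from the thing itself.
- arm.outline_of(camera, label): "mask" (400x640 bool, what is visible of it) and "box" ([centre column, centre row, width, height] in pixels, round what is visible of it).
The state is a dict: "clock": time; "joints": joint angles; "joint_velocities": joint speeds; "joint_efforts": joint torques, N m; "ee_pos": TCP position; "tool_rot": TCP orientation; "force": force on the tool from outside, world axes, zero at the start; "wrist_torque": the same for the moment, N m; "grip_width": opening from 0.0 (shut) to 1.0 (fully open); "finger_force": force on a finger pad.
Only numpy, scipy, OpenCV 4.12 (cv2) and the standard library are available. Lean on these libraries where they do the work, as an engineer would, in place of code of your own. Each camera call takes 0.05 s, during which the arm holds its last target. There are 200 camera calls.

## Task

Put the loose black cart wheel, boss up, all the way down onto the upright axle pin of the grey cart corner. Then lock it on with the hairpin clip: slide the clip's straight leg through the hole in the pin, feeling for it without ever forcing (keep the clip's push on the pin under 30 N), until the sprung leg snaps over the pin and hugs it fully home. Let go and leave the grey wheel, the tape roll, the jar and the can where they are.

Things in the scene. Friction and masses are not known exactly. Their poses are not given: they have to be found in the camera images.
- wheel: The black cart wheel to fit: tyre 100 mm across, 32 mm thick; its white hub, a boss 36 mm in diameter, stands 12 mm above the tyre (44 mm high in all). A 20.6 mm bore goes through the hub. Starts flat on the bench, boss up. Origin: centre of its underside; z up through the bore. 0.25 to 0.5 kg. Grip it by the boss.
- wheel_top (a point): Centre of the bore at the top of the wheel's boss, 44 mm above the wheel's origin.
- bracket: Cart corner: fixed grey plate 110 x 110 x 25 mm on the bench; a bright axle pin 18 mm in diameter stands up from its centre. Origin: centre of the plate's underside, z up along the pin. x is the direction of the pin's eye, a 6 x 6 mm sharp-edged cross hole, open at both ends, through the middle of the pin. The wheel, once down, leaves the eye clear.
- axle_foot (a point): Foot of the axle pin: centre of the plate's top face, axes as the bracket. How far the pin stands out differs each time and is not tracked: the eye's centre is 56 to 80 mm above this point, to be found by touch or sight. The pin's top, a flat 11 mm across with a chamfer 4 mm deep round it, is always 18 mm above the eye's centre. The pin does not turn or shift under the forces allowed.
- clip: Hairpin clip: orange block 30 (x) x 16 (y) x 16 (z) mm with two legs of 4 mm steel wire pointing to +x, 8 mm above its underside. Origin: centre of that underside. The straight leg runs along y = 0; the sprung leg lies on the +y side, with a hollow for the pin, a pinched throat at x = 43 mm and a flared end at x = 58, y = 13 mm. 65 g. Grip the block.
- clip_seat (a point): Centre of the hollow, on the straight leg: 34 mm from the clip's origin along x, 8 mm above it. It lies on the pin's axis when the clip is home. A coil at the legs' root (x = 12 to 24 mm) then meets the pin and stops the clip hard 0.5 to 2 mm farther on.
- clip_tip (a point): Square-cut end of the straight leg: 72 mm from the clip's origin along x, 8 mm above it.
- clip_leg (a joint): Opening of the sprung leg in rad: 0 relaxed or hugging the pin, about 0.13 as the throat passes over the pin's widest part. Its flare first meets the pin when clip_seat is about 18 mm short of the pin's axis; the throat snaps in behind the pin over the last 8 mm. Sliding it over takes roughly 5 to 20 N along the leg.
- spare_wheel: Bystander: grey wheel of the wrong size with a black hub, 100 mm across, 35 mm high in all. Origin: centre of underside.
- tape: Bystander: brown tape roll, 90 mm across, 48 mm high.
- grease: Bystander: white jar with red cap, 60 mm across, 75 mm high.
- can: Bystander: blue can, 56 mm across, 120 mm high.
Things that resemble listed ones, but are neither listed nor needed, are in the scene too. Leave any red look-alike of the wheel alone.

How it is judged:
By the outcome, as a careful person would: the job done as asked, in the order asked, and still so for the second after the job is handed in, with the robot touching nothing.
It also fails if it takes over 70 s, if anything falls off the work surface, if the arm or the gripper's body presses on something with over 40 N, if the wrist force passes 120 N, or if a joint passes its speed limit or range.

## Working session

There is one attempt and no reset: what is moved stays moved. The work goes in short steps, Python scripts to look and compute and a tool call to move; the robot and the scene stay as the last step left them, time stands still between calls to the robot, and variables do not carry over. Pictures are saved under pics/ and viewed, at most 11 in all, crops included, and the job is handed in when it is done.

Besides the shell and the picture viewer there is one more tool, called after ">>>" in YAML: its name, and indented under it one key for each argument. jog_arm: Moves the arm, as the interface text tells. Its arguments: {"type":"object","properties":{"offset":{"type":"array","items":{"type":"array","items":{"type":"number"}}},"spin":{"type":"array","items":{"type":"number"}},"grip":{"type":"array","items":{"type":"number"}},"newtons":{"type":"number"}},"required":["offset","spin","grip"]}

```bash
ls; mkdir -p pics; cat > h.py <<'E'
import numpy as np,cv2
from scipy.spatial.transform import Rotation as R
from bench import arm
def pose(cam):
    c=arm.calibration(cam)
    if 'T_tool_cam' in c:
        s=arm.state();T=np.eye(4);T[:3,:3]=R.from_quat(s['tool_rot']).as_matrix();T[:3,3]=s['ee_pos']
        return c,T@np.array(c['T_tool_cam'])
    T=np.eye(4);a=np.array(c['attitude']);T[:3,:3]=R.from_quat(a).as_matrix() if a.size==4 else a;T[:3,3]=c['xyz'];return c,T
def cloud(c,T,d):
    v,u=np.mgrid[:400,:640];P=np.stack([(u-c['cx'])/c['fx']*d,(v-c['cy'])/c['fy']*d,d],-1)@T[:3,:3].T+T[:3,3]
    P[d<=0]=np.nan;return P
def shot(cam,name=None):
    c,T=pose(cam);p,d=arm.read_camera(cam)
    if name: cv2.imwrite('pics/'+name+'.png',p[:,:,::-1])
    return p,cloud(c,T,d),c,T
E
python3 - <<'E'
from h import *
ims=[]
for cam in['scene','side']:
    p,P,c,T=shot(cam);ims.append(p);print(cam,c)
    for l in['wheel','bracket','clip','spare_wheel','tape','grease','can']:
        for o in arm.outline_of(cam,l):
            if o['conf']<.2: continue
            q=P[o['mask']];q=q[~np.isnan(q[:,0])]
            print(cam,l,round(o['conf'],2),np.round(o['box']),np.round(np.median(q,0)) if len(q) else '',np.round(np.percentile(q,2,0)),np.round(np.percentile(q,98,0)))
    np.save(cam+'.npy',P)
for n,i in zip('ab',ims): cv2.imwrite(f'pics/{n}.png',i[:,:,::-1])
cv2.imwrite('pics/ab.png',cv2.resize(np.vstack(ims),(640,800))[:,:,::-1])
print(arm.state(),arm.calibration('wrist'))
E
```

```text
pics
scene {'fx': 376.99184463554093, 'fy': 376.99184463554093, 'cx': 323.9702909827979, 'cy': 201.2906480044629, 'xyz': array([1271.34488795, -455.02140943,  885.94453934]), 'attitude': array([ 0.80670895,  0.44927945, -0.18615952, -0.33572799])}
scene wheel 0.88 [371. 171.  26.  24.] [492. 218.  31.] [434. 182.   4.] [528. 267.  44.]
scene wheel 0.71 [390. 148.  27.  21.] [432. 361.  30.] [380. 326.  -0.] [467. 420.  44.]
scene wheel 0.24 [294. 262.  35.  30.] [ 695. -195.   25.] [ 642. -237.    3.] [ 734. -147.   36.]
scene bracket 0.58 [318. 200.  41.  34.] [525. -19.  24.] [460. -74.   5.] [577.  39.  84.]
scene clip 0.53 [250. 226.  21.  11.] [ 483. -245.    9.] [ 455. -266.   -2.] [ 519. -218.   18.]
scene clip 0.44 [184. 259.  29.  42.] [ 576. -461.   91.] [ 534. -487.   15.] [ 585. -434.  122.]
scene spare_wheel 0.87 [293. 262.  37.  31.] [ 694. -193.   25.] [ 641. -236.    7.] [ 734. -148.   36.]
scene tape 0.76 [401. 209.  35.  27.] [689. 188.  30.] [642. 147.  -2.] [729. 263.  49.]
scene grease 0.43 [370. 170.  30.  24.] [491. 221.  30.] [432. 182.   0.] [528. 275.  44.]

[... 1693 characters left out ...]
03456457e-01,  9.79083995e-01,  2.55742316e-05, -2.34501876e-05]), 'force': array([-0.61116042, -0.28859973, -0.76412004]), 'wrist_torque': array([-0.00122448,  0.02639178, -0.04402951]), 'finger_force': 0.0, 'grip_width': 1.0005151314610734} {'fx': 318.8015459480681, 'fy': 318.8015459480681, 'cx': 316.1275810550171, 'cy': 203.54600089323836, 'T_tool_cam': array([[ 7.84862857e-04, -9.45137559e-01, -3.26671667e-01,
         8.46539111e+01],
       [ 9.99999528e-01,  9.28937578e-04, -2.85030256e-04,
        -5.73778267e-01],
       [ 5.72850388e-04, -3.26671289e-01,  9.45137842e-01,
        -1.76791403e+02],
       [ 0.00000000e+00,  0.00000000e+00,  0.00000000e+00,
         1.00000000e+00]])}
```

```bash
python3 - <<'E'
import cv2
i=cv2.imread('pics/a.png')
cv2.imwrite('pics/c1.png',cv2.resize(i[125:315,165:425],None,fx=3,fy=3,interpolation=cv2.INTER_CUBIC))
i=cv2.imread('pics/b.png')
cv2.imwrite('pics/c2.png',cv2.resize(i[140:320,215:415],None,fx=3.3,fy=3.3,interpolation=cv2.INTER_CUBIC))
E
```

```text
(no output)
```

View pics/c1.png

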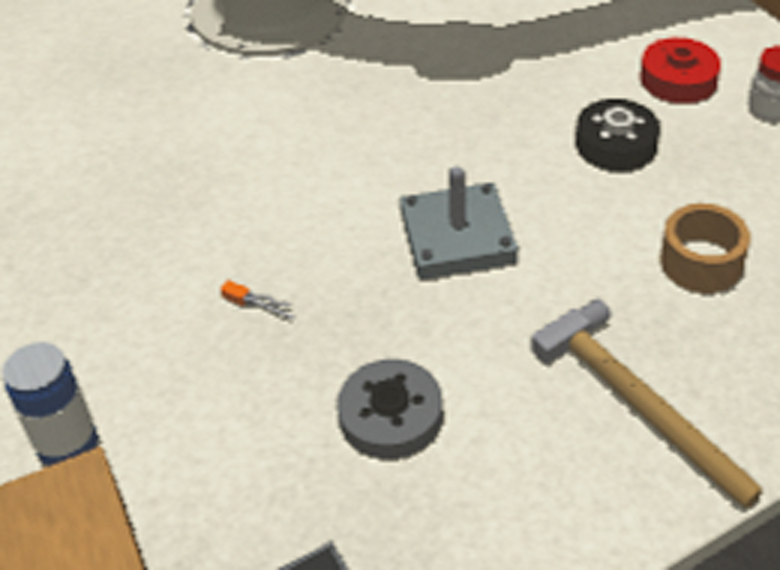

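View pics/c2.png

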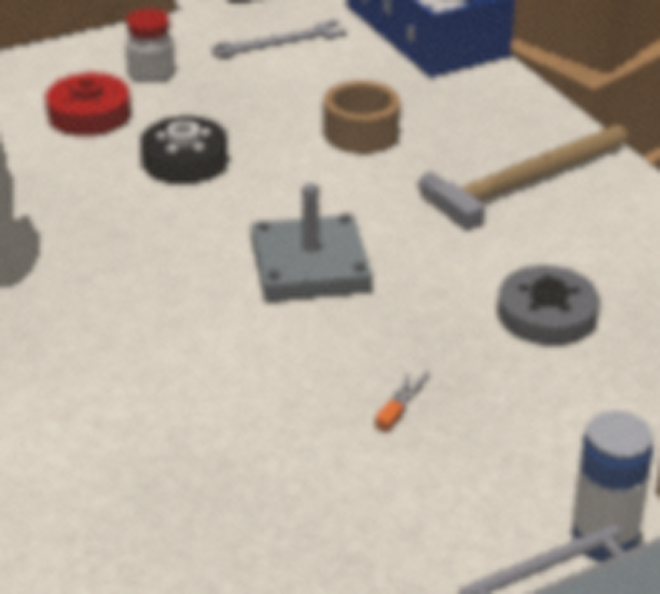

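The black wheel with the white boss is at scene px (371,171), side px (272,184). The red one at scene (390,148) is the look-alike. The grey spare at (293,262) has the wrong size and hub. The crop confirms the black one is the target. The single clip is at scene (250,226) and the bracket at (318,200). I'll move the wrist camera over the wheel.

>>> jog_arm:
  offset:
    - [-44,-31,-5]
    - [-88,-63,-10]
    - [-132,-94,-15]
    - [-176,-126,-20]
    - [-220,-157,-25]
    - [-264,-189,-30]
    - [-308,-220,-30]
    - [-352,-252,-30]
    - [-352,-252,-30]
    - [-352,-252,-30]
    - [-352,-252,-30]
  spin: [0,0,0,0,0,0,0,0,0,0,0]
  grip: [85,85,85,85,85,85,85,85,85,85,85]

```text
clock: 1.9
ee_pos: [481.8, 224.1, 226.6]
tool_rot: [0.205, 0.979, 0.0, -0.0]
force: [0.1, 0.0, 0.1]
grip_width: 0.995
finger_force: 0.0
```

```bash
python3 - <<'E'
from h import *
p,P,c,T=shot('wrist','w1')
np.save('w1.npy',P)
s=arm.state();print(s['ee_pos'],s['tool_rot'],s['joints'],s['force'])
for l in['wheel','bracket']:
  for o in arm.outline_of('wrist',l):
    q=P[o['mask']];print(l,o['conf'],np.round(o['box']),np.nanpercentile(q,2,0),np.nanpercentile(q,98,0))
    if l=='wheel':
        for lo,hi in((40,48),(28,36)):
            k=q[(q[:,2]>lo)&(q[:,2]<hi)]
            (x,y),r=cv2.minEnclosingCircle(k[:,:2].astype(np.float32)); print(len(k),x,y,r,np.median(k,0))
E
```

```text
[481.06457975 225.54427981 226.60768444] [ 2.03331642e-01  9.79109847e-01  3.60058324e-04 -1.43999177e-04] [-0.24585901  0.23989434 -0.28374514  1.81894517  0.07415889  1.09286363
  0.60524592] [ 0.44202352 -0.15060182 -0.51752841]
wheel 0.97 [427.  60.  99.  99.] [375.52480307 331.64884854   8.84554074] [464.26784877 423.39452897  43.83369233]
700 420.0929870605469 378.9822998046875 17.898338317871094 [419.8035448  378.4983125   43.07876312]
6300 419.98260498046875 379.1746826171875 50.19954299926758 [417.00454623 378.52890123  31.33513567]
wheel 0.64 [323. 162.  80.  82.] [433.80663298 190.07825446  10.86042156] [523.73177198 279.53674576  43.65969067]
491 480.1541442871094 234.8932647705078 17.854097366333008 [479.26414651 235.08127604  43.14599411]
4654 480.3048095703125 234.8935089111328 49.842891693115234 [476.3737929  236.47666135  31.29584221]
wheel 0.34 [516. 129.  86.  59.] [495.40430719 412.46011129   9.91611525] [546.72081573 463.84831274  75.54930746]
394 524.0623168945312 440.77337646484375 29.5035400390625 [507.32078888 421.99238215  44.9452439 ]
220 522.8878173828125 439.3507080078125 29.768644332885742 [506.64871647 418.87176397  32.70011732]
wheel 0.33 [ 31. 295.  61.  34.] [ 455.78031126 -257.0078326    -0.95668427] [ 528.04853607 -214.13307768   16.37558302]
0 0.0 0.0 0.0 [nan nan nan]
0 0.0 0.0 0.0 [nan nan nan]
  return _methods._mean(a, axis=axis, dtype=dtype,
  ret = um.true_divide(
```

View pics/w1.png

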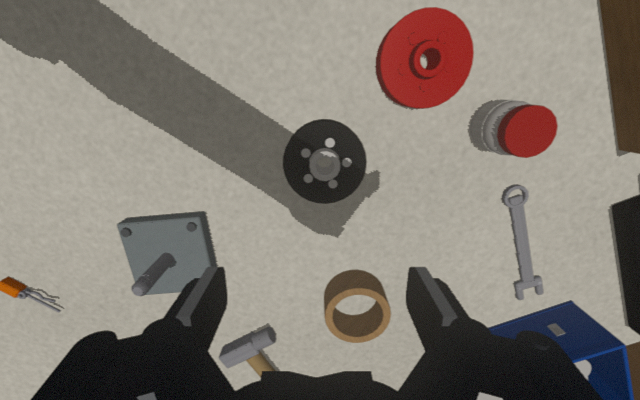

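The picture shows the black wheel's boss at (323,162), with the red look-alike at (425,58), the bracket at (168,252) and the clip at (20,290). The boss centre comes out at about (480.2, 234.9). I'll grip it.

>>> jog_arm:
  offset:
    - [5,9,40]
    - [5,9,80]
    - [5,9,120]
    - [5,9,150]
    - [5,9,170]
    - [5,9,185]
    - [5,9,192]
    - [5,9,194]
    - [5,9,194]
    - [5,9,194]
  spin: [0,0,0,0,0,0,0,0,0,0]
  grip: [70,60,60,60,60,60,60,60,60,60]

```text
clock: 3.05
ee_pos: [481.1, 235.8, 33.4]
tool_rot: [0.203, 0.979, 0.001, 0.001]
force: [1.1, -0.2, -0.8]
grip_width: 0.701
finger_force: 0.0
```

>>> jog_arm:
  offset:
    - [0,0,0]
    - [0,0,0]
    - [0,0,0]
    - [0,0,0]
    - [0,0,0]
  spin: [0,0,0,0,0]
  grip: [20,20,20,20,20]
  newtons: 70

```text
clock: 3.55
ee_pos: [480.5, 235.0, 32.6]
tool_rot: [0.204, 0.979, 0.0, 0.0]
force: [0.8, -0.1, -0.1]
grip_width: 0.236
finger_force: 0.0
```

```bash
python3 - <<'E'
from h import *
s=arm.state();print(s)
P=np.load('w1.npy')
o=P[(abs(P[...,0]-520)<90)&(abs(P[...,1]+15)<90)]
t=o[abs(o[:,2]-25)<3][:,:2].astype(np.float32)
print(cv2.minAreaRect(t)); k=o[o[:,2]>50];print(len(k),np.percentile(k,2,0),np.percentile(k,98,0)); k=k[k[:,2]>k[:,2].max()-3];print(len(k),k.mean(0))
E
```

```text
{'clock': 3.55, 'joints': array([-0.30753782,  0.50338163, -0.24403069,  1.9642787 ,  0.18307512,
        0.69469668,  0.49732702]), 'joint_velocities': array([-5.74582593e-04,  1.96154464e-03,  6.50829152e-04,  1.12864592e-03,
        3.35868430e-06, -7.43569684e-04, -8.79630869e-04]), 'joint_efforts': array([ 5.28066012e-03, -5.03558457e+01, -2.88028657e+00, -2.00101143e+01,
        9.29009984e-03,  4.34691829e-04,  6.39884706e-05]), 'ee_pos': array([480.45816207, 235.03741795,  32.56922947]), 'tool_rot': array([2.03522661e-01, 9.79070234e-01, 4.24834237e-05, 3.95852474e-05]), 'force': array([ 0.75083832, -0.07641789, -0.08109076]), 'wrist_torque': array([-0.01023171, -0.07694298, -0.02595127]), 'finger_force': 0.0, 'grip_width': 0.2362501439016566}
((514.5989379882812, -7.9011688232421875), (110.01173400878906, 110.0627670288086), 71.9093017578125)
583 [506.28120292 -12.15084525  51.34975153] [521.68741238   0.92469119 100.59503904]
87 [514.68747315  -7.552089    99.90668803]
```

```bash
python3 - <<'E'
from h import *
shot('wrist','w2')
E
```

```text
(no output)
```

View pics/w2.png

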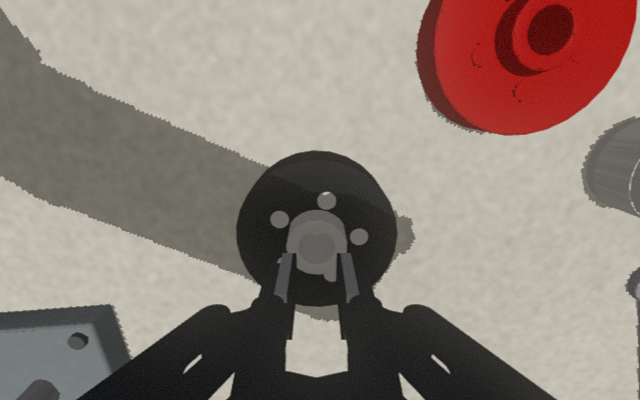

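The wheel is at (317,240) and still on the bench, with the finger tips at (287,255) and (347,255). The reading says 20 mm open with no force, so I'll measure the tip depth.

```bash
python3 - <<'E'
from h import *
p,P,c,T=shot('wrist')
s=arm.state();M=R.from_quat(s['tool_rot']).as_matrix();Q=(P-s['ee_pos'])@M
for u,v in[(287,258),(287,270),(282,290),(347,258),(347,270),(352,290),(317,215),(317,235),(330,275),(300,225),(317,360)]: print(u,v,P[v,u].round(1),Q[v,u].round(1))
print(s['ee_pos'],s['grip_width'],s['finger_force'])
E
```

```text
287 258 [464.5 226.3  75.4] [ 11.1 -14.4 -42.9]
287 270 [464.5 227.4  86.9] [ 11.5 -13.3 -54.4]
282 290 [464.2 226.8 102. ] [ 11.6 -14.  -69.5]
347 258 [475.7 252.3  75.5] [ 11.2  14.  -43. ]
347 270 [475.2 251.5  86.6] [ 11.3  13.  -54.1]
352 290 [475.4 252.  101.6] [ 11.3  13.6 -69.2]
317 215 [464.2 242.   35.9] [17.6 -0.1 -3.4]
317 235 [489.8 231.    3. ] [-10.3  -0.   29.4]
330 275 [506.7 232.7  31.6] [-25.1   8.3   0.9]
300 225 [463.7 231.7  42.3] [14.  -9.8 -9.8]
317 360 [596.8 184.7  -0.6] [-126.8    0.2   33.1]
[480.39322683 235.08196694  32.48812073] 0.23240667828130324 0.0
```

```bash
python3 - <<'E'
from h import *
print(arm.pinch_z,[a for a in dir(arm) if a[0]!='_'])
p,P,c,T=shot('wrist')
s=arm.state();M=R.from_quat(s['tool_rot']).as_matrix();Q=(P-s['ee_pos'])@M
for v in range(225,275,4): print(v,*[f'{Q[v,u,1]:.0f}/{Q[v,u,2]:.0f}' for u in range(262,322,4)])
E
```

```text
18.700000000000003 ['PlanningError', 'calibration', 'hand_in', 'outline_of', 'pinch_z', 'read_camera', 'state']
225 -33/1 -31/1 -28/1 -26/1 -24/1 -21/-0 -19/1 -19/30 -14/-4 -11/-9 -9/-11 -6/-10 -4/-10 -2/-10 0/-11
229 -33/0 -31/2 -29/1 -26/1 -24/1 -21/1 -19/2 -16/-1 -13/-9 -11/-10 -9/-10 -6/-10 -4/-10 -2/-11 0/-10
233 -34/2 -31/1 -29/2 -26/0 -24/2 -22/2 -19/2 -16/-9 -13/-11 -11/-12 -9/-11 -6/-10 -5/30 -2/33 1/33
237 -34/2 -31/1 -29/1 -26/1 -24/2 -21/1 -19/3 -16/-10 -13/-11 -11/-11 -9/-11 -7/21 -5/23 -2/26 1/26
241 -34/2 -31/1 -29/-0 -27/2 -24/1 -22/1 -19/3 -16/-11 -13/-11 -11/-10 -10/7 -7/14 -5/18 -2/20 1/20
245 -34/1 -32/3 -29/2 -27/2 -24/1 -22/1 -19/2 -16/-10 -13/-12 -11/-11 -9/3 -7/9 -5/12 -2/14 1/14
249 -34/1 -32/1 -29/2 -27/2 -24/1 -22/2 -19/2 -16/-10 -13/-11 -11/-11 -9/-2 -7/3 -4/6 -2/8 1/9
253 -34/1 -32/2 -29/1 -27/1 -24/0 -22/1 -15/-38 -13/-38 -11/-38 -11/-11 -9/-7 -7/-2 -4/1 -2/2 1/3
257 -35/2 -32/2 -30/2 -27/1 -25/2 -17/-43 -15/-43 -13/-42 -11/-42 -11/-11 -9/-10 -7/-6 -4/-4 -2/-3 1/-2
261 -35/2 -32/1 -30/1 -27/1 -25/1 -16/-47 -15/-45 -13/-47 -11/-45 -11/-11 -9/-11 -7/-10 -4/-9 -2/-9 1/-8
265 -35/1 -32/2 -23/-43 -21/-43 -19/-43 -16/-50 -14/-50 -12/-51 -11/-49 -11/-11 -9/-10 -7/-12 -4/-11 -2/-10 1/-10
269 -35/1 -24/-46 -22/-46 -20/-46 -18/-46 -16/-53 -14/-52 -12/-53 -10/-52 -12/0 -9/-11 -7/-11 -4/-11 -2/-11 1/-11
273 -35/1 -23/-50 -22/-50 -20/-51 -18/-50 -15/-57 -14/-56 -12/-56 -10/-54 -12/2 -10/1 -7/1 -4/-10 -2/-12 1/-10
```

Both the depth (tips about 38 mm behind the TCP) and the empty close say the fingers are still above the boss. I'll open and go down in safe steps.

>>> jog_arm:
  offset:
    - [0,0,0]
    - [0,0,0]
    - [0,0,4]
    - [0,0,8]
    - [0,0,11]
    - [0,0,11]
    - [0,0,11]
  spin: [0,0,0,0,0,0,0]
  grip: [50,50,50,50,50,50,50]

```text
clock: 4.4
ee_pos: [480.2, 235.0, 21.3]
tool_rot: [0.203, 0.979, -0.0, -0.0]
force: [-0.7, -0.3, 0.3]
grip_width: 0.586
finger_force: 0.0
```

```bash
cat >> h.py <<'E'
def tip():
    p,P,c,T=shot('wrist');s=arm.state();M=R.from_quat(s['tool_rot']).as_matrix();Q=(P-s['ee_pos'])@M
    m=(abs(Q[...,0]-11)<2)&(abs(Q[...,1])<60)&(abs(Q[...,1])>5)&(Q[...,2]<-14)
    print('tip z',np.percentile(Q[m][:,2],[97,99,99.9]).round(1),'y',np.percentile(abs(Q[m&(Q[...,2]>-60)][:,1]),[1,50]).round(1),s['ee_pos'],s['force'],s['grip_width'])
    return p,P,Q
E
python3 -c "
from h import *
tip()"
```

```text
tip z [-44.2 -21.6 -16. ] y [ 5.1 26.5] [480.35888732 235.08774207  21.39910118] [-0.18431187  0.43780179  0.20604376] 0.5852674890498591
```

>>> jog_arm:
  offset:
    - [0,0,3]
    - [0,0,6]
    - [0,0,9]
    - [0,0,12]
    - [0,0,12]
  spin: [0,0,0,0,0]
  grip: [50,50,50,50,50]

```text
clock: 4.95
ee_pos: [480.0, 234.8, 8.9]
tool_rot: [0.203, 0.979, -0.0, -0.0]
force: [-0.2, -0.5, -0.8]
grip_width: 0.585
finger_force: 0.0
```

```bash
python3 - <<'E'
from h import *
p,P,Q=tip()
m=(P[...,2]>47)&(abs(Q[...,1])<35)&(abs(Q[...,0])<14)
for sgn in(1,-1):
    k=m&(sgn*Q[...,1]>0); q=Q[k];w=P[k];i=np.argsort(w[:,2])[:15];print(q[i].round(0).tolist()[:6],w[i][:,2].round(1))
cv2.imwrite('pics/w3.png',p[:,:,::-1])
E
```

```text
tip z [-22.2 -21.5 -17.7] y [ 5.7 27.1] [480.10305089 234.91292185   9.13792538] [0.37028273 0.7587619  0.78947377] 0.5844696377746299
[[7.0, 25.0, -38.0], [3.0, 25.0, -38.0], [-4.0, 24.0, -38.0], [-8.0, 25.0, -38.0], [-7.0, 24.0, -38.0], [-0.0, 25.0, -38.0]] [47.  47.  47.  47.2 47.2 47.3 47.3 47.5 47.5 47.7 47.8 47.9 48.  48.1
 48.1]
[[-6.0, -25.0, -38.0], [-6.0, -25.0, -38.0], [2.0, -26.0, -38.0], [-10.0, -26.0, -38.0], [10.0, -26.0, -38.0], [3.0, -25.0, -38.0]] [47.  47.  47.1 47.3 47.4 47.4 47.7 47.7 47.7 47.9 47.9 47.9 48.  48.3
 48.4]
```

View pics/w3.png

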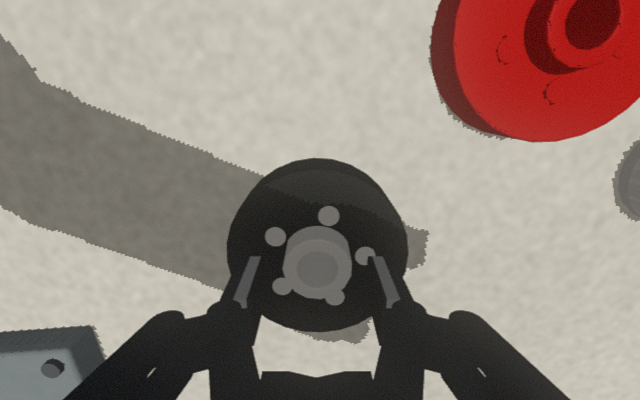

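```bash
python3 - <<'E'
from h import *
p,P,Q=tip()
for v in range(240,312,5): print(v,*['%.0f/%.0f/%.0f'%(*Q[v,u,:2],P[v,u,2]) for u in range(224,268,4)])
E
```

```text
tip z [-22.  -21.3 -17.8] y [ 5.7 27.2] [480.26167055 235.05372399   9.32762955] [-0.86625008  0.09867098  0.16179943] 0.5873716257764022
240 -4/-60/-0 11/-48/31 10/-46/30 10/-44/31 11/-41/31 11/-39/32 11/-37/31 11/-35/31 11/-33/32 11/-31/32 10/-29/30
245 -8/-61/-1 8/-48/31 8/-46/32 8/-44/32 8/-42/31 7/-40/31 8/-37/31 8/-35/33 8/-33/31 8/-31/32 8/-29/32
250 -12/-61/-2 4/-49/31 5/-46/31 5/-44/31 5/-42/31 5/-40/31 4/-38/31 4/-36/31 5/-33/31 5/-31/32 5/-29/32
255 -16/-61/-1 1/-49/31 2/-46/32 1/-45/31 1/-42/30 1/-40/31 2/-38/32 1/-36/31 2/-33/32 1/-31/31 2/-29/32
260 -20/-62/-1 -1/-49/32 -1/-47/32 -1/-45/31 -1/-42/32 -1/-40/32 -2/-38/31 11/-31/54 11/-29/54 11/-27/54 10/-25/52
265 -23/-62/-1 -5/-49/31 -5/-47/31 -5/-45/31 -4/-43/31 -4/-40/32 11/-32/59 12/-30/59 11/-28/59 12/-26/59 7/-26/52
270 -27/-62/-0 -27/-60/-1 -8/-47/31 7/-38/55 7/-36/56 8/-34/57 11/-31/63 11/-29/63 11/-27/63 11/-26/62 5/-26/52
275 -31/-63/-1 -30/-60/-0 7/-39/61 8/-36/62 8/-35/61 12/-31/68 11/-30/67 12/-28/68 12/-26/68 9/-26/63 3/-26/53
280 -34/-63/-1 -35/-61/-1 8/-38/65 7/-36/65 7/-34/65 11/-31/70 11/-29/71 11/-27/71 12/-26/71 6/-26/63 0/-26/53
285 -38/-63/0 7/-38/69 7/-37/69 8/-35/69 11/-32/74 12/-30/75 11/-28/74 11/-27/75 10/-25/73 5/-26/65 -2/-26/55
290 7/-39/72 8/-37/73 7/-36/72 7/-34/72 11/-31/78 11/-29/78 11/-28/78 11/-26/78 8/-25/74 2/-26/65 -4/-26/56
295 7/-38/76 7/-37/75 7/-35/76 12/-31/82 11/-30/81 12/-28/82 11/-27/81 11/-25/81 6/-26/73 0/-26/65 -6/-25/57
300 13/-35/87 12/-33/86 12/-32/85 11/-31/84 11/-30/84 11/-28/84 11/-26/84 9/-26/81 4/-26/75 -2/-26/66 -9/-26/57
305 15/-33/93 14/-32/91 12/-31/89 13/-30/89 13/-28/89 8/-28/83 9/-26/85 6/-26/81 1/-26/74 -4/-26/67 -10/-25/59
310 14/-33/94 13/-32/92 12/-30/92 13/-29/93 12/-28/91 8/-28/86 6/-27/83 6/-25/83 -0/-26/76 -6/-26/68 -33/-31/33
```

The tips sit about 42 mm behind the reported TCP at 50 mm open, so they are at z = 51 now. They need to come down another 14 mm.

>>> jog_arm:
  offset:
    - [0,0,5]
    - [0,0,10]
    - [0,0,14]
    - [0,0,14]
    - [0,0,14]
    - [0,0,14]
    - [0,0,14]
    - [0,0,14]
  spin: [0,0,0,0,0,0,0,0]
  grip: [50,50,50,50,20,20,20,20]

```text
clock: 5.85
ee_pos: [481.1, 235.4, -3.2]
tool_rot: [0.203, 0.979, 0.0, 0.001]
force: [-1.8, -0.7, 9.9]
grip_width: 0.377
finger_force: 71.3
```

Gripped (71 N). I'll lift it and carry it to just beside the pin for a look from above.

>>> jog_arm:
  offset:
    - [0,0,-15]
    - [0,0,-50]
    - [0,0,-95]
    - [-20,-20,-135]
    - [-50,-55,-140]
    - [-85,-90,-140]
    - [-120,-125,-140]
    - [-155,-160,-140]
    - [-190,-195,-140]
    - [-190,-209,-140]
    - [-190,-209,-140]
    - [-190,-209,-140]
  spin: [0,0,0,0,0,0,0,0,0,0,0,0]
  grip: [20,20,20,20,20,20,20,20,20,20,20,20]

```text
clock: 7.05
ee_pos: [570.5, -31.7, 135.3]
tool_rot: [0.204, 0.979, 0.0, -0.001]
force: [-0.3, 0.3, -4.5]
grip_width: 0.381
finger_force: 72.1
```

```bash
python3 - <<'E'
from h import *
p,P,Q=tip()
cv2.imwrite('pics/w4.png',p[:,:,::-1])
o=P[(abs(P[...,0]-520)<90)&(abs(P[...,1]+15)<90)&(Q[...,0]>20)]
t=o[abs(o[:,2]-25)<4][:,:2].astype(np.float32)
print(cv2.minAreaRect(t)); k=o[(o[:,2]>50)&(np.hypot(o[:,0]-515,o[:,1]+8)<20)];z=np.sort(k[:,2])[-20:];print(z.round(1))
zt=z[5];k=k[k[:,2]>zt-2.5];print(len(k),k.mean(0),cv2.minEnclosingCircle(k[:,:2].astype(np.float32)))
w=P[(abs(Q[...,0])<60)&(abs(Q[...,1])<60)&(Q[...,2]<0)&(Q[...,2]>-45)]
w2=Q[(abs(Q[...,0])<60)&(abs(Q[...,1])<60)&(Q[...,2]<-15)&(Q[...,2]>-34)]
print('wheel tyre',cv2.minEnclosingCircle(w2[:,:2].astype(np.float32)),np.median(w2,0))
A=np.c_[w2[:,:2],np.ones(len(w2))];print('plane',np.linalg.lstsq(A,w2[:,2],rcond=None)[0])
E
```

```text
tip z [-34.3 -33.7 -30. ] y [ 5.6 20.3] [570.80435282 -30.57076573 135.45112871] [ 0.16183611  1.31824576 -4.67469025] 0.37670967195819205
((509.7351379394531, -6.996604919433594), (109.99329376220703, 99.05445861816406), 71.40328216552734)
[171.  171.  171.1 171.1 171.1 171.1 171.1 171.1 171.2 171.2 171.2 171.2
 171.2 171.3 171.3 171.3 171.4 171.4 171.5 171.5]
906 [528.58901079 -13.86685006 169.81422388] ((526.685302734375, -13.193772315979004), 15.053261756896973)
wheel tyre ((0.21795056760311127, -1.63420832157135), 50.00739288330078) [ 20.90291317  -0.76197651 -33.50881057]
plane [ 3.28102079e-02 -4.83437812e-03 -3.19056737e+01]
```

View pics/w4.png

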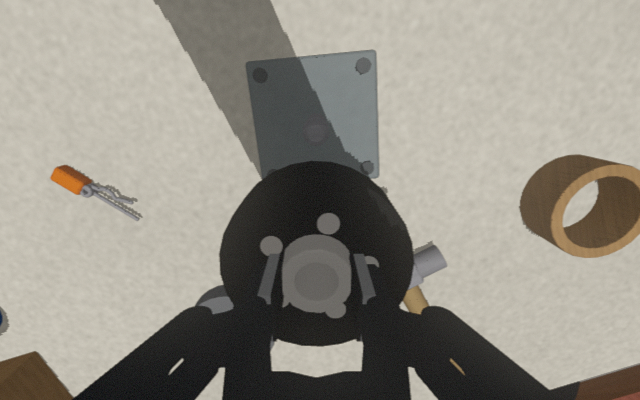

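The wheel hangs level at (316,270). The pin top is dim at about (316,132), and the clip is at (95,190).

```bash
python3 - <<'E'
from h import *
p,P,Q=tip()
m=np.zeros((400,640),bool);m[105:158,290:342]=1
k=P[m&(P[...,2]>60)&(P[...,2]<140)];k=k[np.isfinite(k[:,0])];print(len(k),np.percentile(k[:,2],[50,80,90,95,99]))
t=k[k[:,2]>np.percentile(k[:,2],90)-3];print(len(t),t.mean(0),cv2.minEnclosingCircle(t[:,:2].astype(np.float32)),cv2.minEnclosingCircle(k[:,:2].astype(np.float32)))
pl=P[m&(abs(P[...,2]-25)<5)];print(np.median(pl[:,2]))
q=(t.mean(0)-arm.state()['ee_pos'])@R.from_quat(arm.state()['tool_rot']).as_matrix();print('tool',q)
E
```

```text
tip z [-34.3 -33.7 -29.8] y [ 5.8 20.3] [571.01996757 -30.127458   135.53191865] [ 0.57249742  0.46889798 -3.10475194] 0.3800737032015888
629 [ 98.58360717 100.03311897 100.41818115 100.71149155 101.18116645]
420 [514.6807688   -8.59798247  99.37410694] ((514.8370361328125, -8.515731811523438), 8.213861465454102) ((514.7072143554688, -8.641108512878418), 9.022791862487793)
24.380058902602514
tool [60.22866344 -2.57755203 36.20601205]
```

>>> jog_arm:
  offset:
    - [30,-1,0]
    - [60,-1,0]
    - [60,-1,0]
    - [60,-1,10]
    - [60,-1,20]
    - [60,-1,30]
    - [60,-1,30]
    - [60,-1,30]
  spin: [0,0,0,0,0,0,0,0]
  grip: [20,20,20,20,20,20,20,20]

```text
clock: 7.95
ee_pos: [515.7, -9.4, 104.7]
tool_rot: [0.204, 0.979, -0.0, -0.001]
force: [0.7, 0.3, -3.7]
grip_width: 0.374
finger_force: 72.1
```

```bash
python3 - <<'E'
from h import *
s=arm.state();M=R.from_quat(s['tool_rot']).as_matrix()
print(s['ee_pos'],s['force'],'pin in tool',(np.array([514.7,-8.6,100])-s['ee_pos'])@M)
E
```

```text
[515.72157125  -9.44283815 104.65500845] [ 0.65029505  0.29670016 -3.68753298] pin in tool [1.26577347 0.36789633 4.65677543]
```

>>> jog_arm:
  offset:
    - [1,1.5,0]
    - [1,1.5,4]
    - [1,1.5,8]
    - [1,1.5,12]
    - [1,1.5,16]
    - [1,1.5,20]
    - [1,1.5,20]
  spin: [0,0,0,0,0,0,0]
  grip: [20,20,20,20,20,20,20]

```text
clock: 8.65
ee_pos: [515.0, -7.6, 84.7]
tool_rot: [0.203, 0.979, -0.0, -0.001]
force: [-0.6, 0.2, -5.6]
grip_width: 0.376
finger_force: 72.1
```

>>> jog_arm:
  offset:
    - [0,0,6]
    - [0,0,14]
    - [0,0,22]
    - [0,0,30]
    - [0,0,38]
    - [0,0,46]
    - [0,0,52]
    - [0,0,56]
    - [0,0,56]
  spin: [0,0,0,0,0,0,0,0,0]
  grip: [20,20,20,20,20,20,20,20,20]

```text
clock: 9.55
ee_pos: [515.2, -7.5, 28.8]
tool_rot: [0.203, 0.979, -0.0, -0.001]
force: [0.1, 0.7, -3.8]
grip_width: 0.378
finger_force: 72.1
```

>>> jog_arm:
  offset:
    - [0,0,2]
    - [0,0,4]
    - [0,0,6]
    - [0,0,6]
  spin: [0,0,0,0]
  grip: [20,20,20,20]

```text
clock: 9.95
ee_pos: [515.5, -7.6, 23.3]
tool_rot: [0.203, 0.979, -0.0, -0.0]
force: [0.1, -0.2, -4.1]
grip_width: 0.38
finger_force: 72.1
```

>>> jog_arm:
  offset:
    - [0,0,1]
    - [0,0,2]
    - [0,0,3]
    - [0,0,3]
  spin: [0,0,0,0]
  grip: [20,20,20,20]

```text
clock: 10.35
ee_pos: [515.8, -7.6, 21.8]
tool_rot: [0.203, 0.979, -0.0, 0.0]
force: [-4.9, -0.4, 9.1]
grip_width: 0.381
finger_force: 75.5
```

The wheel is seated. I'll release it, back off and look at the pin's eye from the side.

>>> jog_arm:
  offset:
    - [0,0,0]
    - [0,0,0]
    - [0,0,0]
    - [0,0,-20]
    - [0,0,-55]
    - [0,0,-95]
    - [-15,15,-120]
    - [-45,45,-120]
    - [-75,75,-110]
    - [-95,90,-70]
    - [-95,90,-22]
    - [-95,90,-20]
  spin: [0,0,0,0,0,0,0,0,0,0,0,0]
  grip: [60,60,60,60,60,60,30,30,20,20,20,20]

```text
clock: 11.55
ee_pos: [632.7, 36.9, 33.1]
tool_rot: [0.203, 0.979, -0.002, -0.006]
force: [-2.0, -0.2, 0.2]
grip_width: 0.233
finger_force: 0.0
```

>>> jog_arm:
  offset:
    - [0,0,0]
    - [0,0,0]
  spin: [0,0]
  grip: [20,20]

```text
clock: 11.75
ee_pos: [640.2, 37.0, 42.8]
tool_rot: [0.204, 0.979, 0.0, 0.002]
force: [-0.2, 0.5, 0.5]
grip_width: 0.231
finger_force: 0.0
```

```bash
python3 - <<'E'
from h import *
p,P,Q=tip()
np.savez('w5.npz',P=P,p=p)
pin=(np.hypot(P[...,0]-514.7,P[...,1]+8)<14)&(P[...,2]>72)&(P[...,2]<106)
v,u=np.where(pin);print(u.min(),u.max(),v.min(),v.max())
u0,v0=int(u.mean()),int(v.mean())
a=max(v0-60,0);b=max(u0-80,0)
cv2.imwrite('pics/w5.png',cv2.resize(p[a:a+120,b:b+160,::-1],None,fx=5,fy=5,interpolation=cv2.INTER_CUBIC));print(a,b)
m=(np.hypot(P[...,0]-514.7,P[...,1]+8)<56);q=P[m];t=q[abs(q[:,2]-57)<3];print('tyre',np.median(t[:,2]),cv2.minEnclosingCircle(t[:,:2].astype(np.float32)))
t=q[abs(q[:,2]-69)<3];print('boss',np.median(t[:,2]))
t=P[pin];t=t[t[:,2]>np.percentile(t[:,2],95)-4];print('top',t.mean(0),t[:,2].max())
E
```

```text
tip z [-49.6 -41.5 -37.2] y [ 9.3 13.1] [640.65276646  37.10011698  43.47267107] [0.33573431 0.06156016 1.1381939 ] 0.2353284665658259
32 123 30 86
0 0
tyre 56.47336641481118 ((515.89697265625, -8.23464584350586), 50.27055740356445)
boss 68.30354374461719
top [515.84030611  -7.21545417  99.07583383] 102.1801168721033
```

View pics/w5.png

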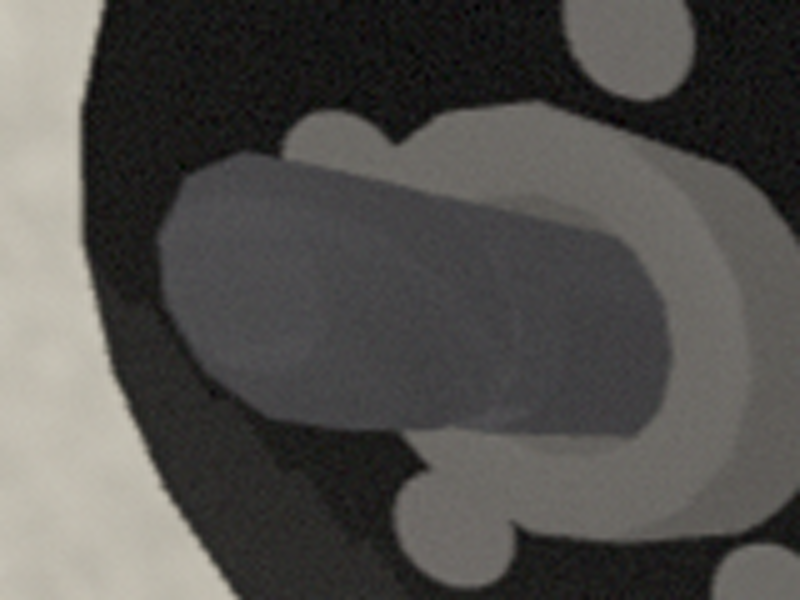

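The wheel is fully down (boss top about 68.3–69, tyre top about 56.5–57). The pin shows at about (85,60) in the full frame. The lighting is dim with only a faint mark at crop (500,415), so I'll unwrap the depth.

```bash
python3 - <<'E'
from h import *
d=np.load('w5.npz');P=d['P'];p=d['p'].astype(float).mean(2)
m=(np.hypot(P[...,0]-515.5,P[...,1]+8)<12)&(P[...,2]>70)&(P[...,2]<97)
q=P[m];I=p[m]
from scipy.optimize import least_squares
f=least_squares(lambda c:np.hypot(q[:,0]-c[0],q[:,1]-c[1])-9,[515.5,-8],loss='soft_l1');c=f.x;print(c)
rel=q[:,:2]-c;az=np.degrees(np.arctan2(rel[:,1],rel[:,0]));r=np.hypot(*rel.T)-9
for z in range(96,69,-2):
    print(z,*['%5.1f/%3d'%(r[k].mean(),I[k].mean()) if (k:=(abs(q[:,2]-z)<1)&(abs(az-a)<5)).sum()>1 else '   .     ' for a in range(-30,160,10)])
E
```

```text
[514.84631992  -9.06547949]
96  -0.9/ 65  -0.7/ 66  -0.6/ 67  -0.4/ 67  -0.3/ 68  -0.5/ 67  -0.6/ 65  -0.3/ 65  -0.4/ 66  -0.4/ 66  -0.2/ 69  -0.4/ 70  -0.7/ 70  -0.7/ 69  -0.6/ 69  -0.8/ 70  -0.6/ 74  -1.0/ 72  -0.9/ 69
94    .       -0.0/ 63  -0.0/ 68  -0.1/ 66   0.1/ 67  -0.1/ 65   0.0/ 66   0.2/ 65  -0.0/ 66  -0.1/ 67   0.0/ 68  -0.2/ 68  -0.0/ 67   0.0/ 68  -0.1/ 69  -0.2/ 70  -0.3/ 72    .         .     
92    .       -0.1/ 66  -0.2/ 66  -0.3/ 65  -0.0/ 64   0.0/ 65  -0.0/ 65   0.2/ 66  -0.1/ 66  -0.1/ 67   0.1/ 68  -0.1/ 67  -0.4/ 67   0.0/ 67  -0.2/ 67  -0.1/ 69  -0.2/ 75    .         .     
90    .       -0.1/ 62  -0.1/ 64  -0.1/ 64   0.2/ 64   0.1/ 64  -0.1/ 66   0.2/ 66  -0.0/ 68  -0.1/ 67   0.1/ 66   0.1/ 66  -0.1/ 67   0.0/ 67  -0.1/ 67  -0.2/ 68  -0.1/ 71    .         .     
88    .         .       -0.2/ 64  -0.2/ 64   0.2/ 66   0.1/ 66  -0.0/ 66   0.0/ 67   0.1/ 66  -0.0/ 66   0.2/ 66  -0.0/ 67   0.1/ 66  -0.1/ 67  -0.2/ 67  -0.2/ 67  -0.1/ 76    .         .     
86    .         .       -0.1/ 72  -0.2/ 67   0.0/ 67   0.0/ 68   0.0/ 69   0.3/ 68   0.2/ 67   0.1/ 68   0.
[... 924 characters left out ...]
.0/ 63   0.3/ 64  -0.1/ 63   0.0/ 63   0.3/ 64  -0.1/ 66  -0.1/ 67   0.1/ 66  -0.1/ 68  -0.2/ 68  -0.1/ 73    .         .     
74    .       -0.0/ 75  -0.1/ 66  -0.2/ 64  -0.0/ 62   0.2/ 62  -0.1/ 63   0.1/ 63  -0.1/ 63   0.0/ 63   0.1/ 64  -0.1/ 66  -0.1/ 68   0.1/ 66  -0.1/ 65  -0.3/ 67  -0.1/ 73    .         .     
72    .         .       -0.1/ 67  -0.2/ 65   0.1/ 66  -0.2/ 63  -0.0/ 63   0.0/ 63   0.2/ 64   0.1/ 64   0.2/ 64  -0.2/ 65  -0.0/ 67   0.1/ 66  -0.1/ 68  -0.2/ 67  -0.1/ 74    .         .     
70    .         .       -0.0/ 69  -0.3/ 64   0.1/ 63  -0.1/ 63  -0.1/ 64   0.2/ 62   0.1/ 64   0.0/ 63    .       -0.1/ 66   0.1/ 67   0.0/ 66    .        0.0/ 71  -0.2/ 69    .         .
```

Unwrapped, the eye sits at azimuth about −18° (in line with the plate axis at −18.3°), z ≈ 82–83, and the wheel is fully down. Next I'll look at the clip, turning the tool toward its heading.

>>> jog_arm:
  offset:
    - [0,-10,-40]
    - [3,-40,-60]
    - [6,-70,-60]
    - [9,-100,-60]
    - [12,-130,-60]
    - [15,-160,-60]
    - [18,-190,-60]
    - [22,-220,-60]
    - [26,-250,-60]
    - [30,-280,-60]
    - [33,-305,-60]
    - [36,-321,-60]
  spin: [8,16,24,32,40,48,56,64,72,80,88,96]
  grip: [50,50,50,50,50,50,50,50,50,50,50,50]

```text
clock: 13.0
ee_pos: [478.1, -245.7, 103.6]
tool_rot: [0.866, 0.5, 0.002, 0.002]
force: [0.8, -0.1, 0.2]
grip_width: 0.584
finger_force: 0.0
```

>>> jog_arm:
  offset:
    - [0,0,10]
    - [0,0,20]
    - [0,0,20]
    - [0,0,20]
    - [0,0,20]
  spin: [8,16,25,25,25]
  grip: [50,50,50,50,50]

```text
clock: 13.5
ee_pos: [479.1, -243.2, 82.4]
tool_rot: [0.952, 0.307, 0.002, 0.001]
force: [0.6, -0.9, -0.2]
grip_width: 0.583
finger_force: 0.0
```

```bash
python3 - <<'E'
from h import *
p,P,Q=tip()
print(arm.state()['joints'],arm.state()['tool_rot'])
cv2.imwrite('pics/w6.png',p[:,:,::-1])
np.savez('w6.npz',P=P,p=p,Q=Q)
h=cv2.cvtColor(p,cv2.COLOR_RGB2HSV);m=(h[...,0]<18)&(h[...,1]>160)&(h[...,2]>80)&(P[...,2]<25)&(P[...,2]>-5)&(np.hypot(P[...,0]-480,P[...,1]+243)<60)
q=P[m&(P[...,2]>12)];print(m.sum(),len(q),np.median(q,0),cv2.minAreaRect(q[:,:2].astype(np.float32)))
q=Q[m&(P[...,2]>12)];print('tool',cv2.minAreaRect(q[:,:2].astype(np.float32)))
l=P[(P[...,2]>4)&(P[...,2]<25)&~m&(np.hypot(P[...,0]-480,P[...,1]+243)<60)&(abs(Q[...,1])<45)&(Q[...,2]>0)];print(len(l),np.percentile(l,[2,50,98],axis=0))
E
```

```text
tip z [-53.4 -45.6 -41. ] y [24.5 28. ] [ 478.94790775 -243.08717159   82.10635959] [-0.5249727   0.58772234 -0.21975568] 0.5856423485224735
[ 0.13795246  0.43092187  0.34788466  1.95472815 -0.20389225  0.78637837
 -0.34619954] [9.51757731e-01 3.06846544e-01 1.38961292e-03 6.98542575e-04]
558 555 [ 470.8455211  -250.96554242   15.28081332] ((470.19354248046875, -251.36778259277344), (27.956701278686523, 14.567266464233398), 29.98609733581543)
tool ((-12.09049129486084, 1.4588046073913574), (27.9582462310791, 14.571039199829102), 5.7477312088012695)
821 [[ 461.16484568 -261.52488894    7.06544062]
 [ 496.74829651 -231.18323494    9.33497295]
 [ 529.70386109 -212.4077396    14.81527257]]
```

View pics/w6.png

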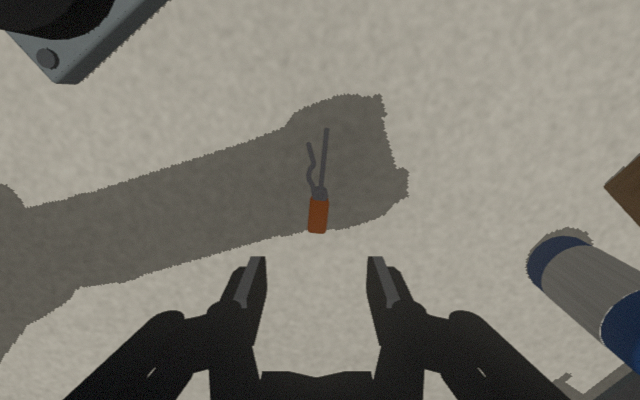

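The picture shows the clip's block at (318,215), its straight leg tip at (327,128) and the sprung leg on the left, so it lies upright with a heading of about 30°. I'll grip the block.

>>> jog_arm:
  offset:
    - [-6,1,30]
    - [-12,1.5,60]
    - [-12,1.5,85]
    - [-12,1.5,100]
    - [-12,1.5,110]
    - [-12,1.5,115]
    - [-12,1.5,115]
    - [-12,1.5,115]
  spin: [3,5.9,5.9,5.9,5.9,5.9,5.9,5.9]
  grip: [45,45,45,45,45,45,45,45]

```text
clock: 14.35
ee_pos: [469.7, -251.5, -33.7]
tool_rot: [0.967, 0.256, 0.001, 0.0]
force: [-0.3, -0.1, -0.7]
grip_width: 0.527
finger_force: 0.0
```

```bash
python3 - <<'E'
from h import *
p,P,Q=tip()
h=cv2.cvtColor(p,cv2.COLOR_RGB2HSV);m=(h[...,0]<18)&(h[...,1]>150)&(h[...,2]>60)&(P[...,2]<25)&(P[...,2]>12)&(np.hypot(Q[...,0],Q[...,1])<40)
print(m.sum(),cv2.minAreaRect(Q[m][:,:2].astype(np.float32)),np.median(P[m],0))
E
```

```text
tip z [-32.8 -32.4 -31.7] y [ 5.6 26.9] [ 469.72028494 -251.50097595  -33.61310689] [ 0.47867784 -1.24042414 -0.24565527] 0.5267453163679707
1736 ((0.03432464599609375, 0.21454715728759766), (29.586971282958984, 15.264289855957031), 0.5667712688446045) [ 471.17098698 -250.9569104    15.21382226]
```

>>> jog_arm:
  offset:
    - [0,0,0]
    - [0,0,0]
    - [0,0,0]
    - [0,0,0]
    - [0,0,0]
    - [0,0,0]
    - [0,0,-15]
    - [0,0,-50]
    - [0,0,-90]
    - [0,0,-120]
    - [0,0,-120]
  spin: [0.4,0.4,0.4,0.4,0.4,0.4,0.4,0.4,0.4,0.4,0.4]
  grip: [5,5,5,5,5,5,5,5,5,5,5]
  newtons: 80

```text
clock: 15.5
ee_pos: [472.2, -253.0, 90.8]
tool_rot: [0.968, 0.252, 0.004, 0.003]
force: [0.5, 0.2, -0.6]
grip_width: 0.166
finger_force: 78.2
```

>>> jog_arm:
  offset:
    - [8,-25,-30]
    - [17,-55,-30]
    - [27,-85,-30]
    - [37,-115,-30]
    - [47,-145,-30]
    - [57,-175,-30]
    - [67,-205,-30]
    - [80,-235,-10]
    - [92,-264,20]
    - [92,-264,45]
    - [92,-264,45]
    - [92,-264,45]
  spin: [8,16,24,32,40,47.6,47.6,47.6,47.6,47.6,47.6,47.6]
  grip: [5,5,5,5,5,5,5,5,5,5,5,5]

```text
clock: 16.7
ee_pos: [419.8, 23.4, 40.6]
tool_rot: [0.987, -0.16, -0.001, 0.001]
force: [-0.7, -0.5, -0.1]
grip_width: 0.164
finger_force: 78.3
```

```bash
cat >> h.py <<'E'
def look(n):
    from scipy.optimize import least_squares
    p,P,Q=tip();s=arm.state();n0=np.array(s['tool_rot']);print('heading',2*np.degrees(np.arctan2(n0[1],n0[0])),n0)
    np.savez(n+'.npz',P=P,p=p,Q=Q)
    # pin
    m=(np.hypot(P[...,0]-515,P[...,1]+8)<14)&(P[...,2]>71)&(P[...,2]<96)&(Q[...,0]>15)
    q=Q[m]; g=least_squares(lambda c:np.hypot(q[:,0]-c[0],q[:,1]-c[1])-9,q[:,:2].mean(0)+[-5,0],loss='soft_l1',f_scale=.3).x
    t=P[(np.hypot(P[...,0]-515,P[...,1]+8)<14)&(P[...,2]>96)&(P[...,2]<106)&(Q[...,0]>15)]
    print('pin tool xy',g,len(q),'topz',np.percentile(t[:,2],[50,90]) if len(t) else None)
    # straight leg
    l=Q[(Q[...,2]>-50)&(Q[...,2]<-33)&(Q[...,0]>26)&(Q[...,0]<g[0]-11)&(abs(Q[...,1])<3.5)]
    if len(l)>10:
        f=np.polyfit(l[:,0],l[:,1],1);print('leg',len(l),'x',l[:,0].min(),l[:,0].max(),'y=',f,'z',np.polyfit(l[:,0],l[:,2],1),np.median(l[:,2]),'y at pin',np.polyval(f,g[0]))
    return p,P,Q
E
python3 - <<'E'
from h import *
p,P,Q=look('w7')
cv2.imwrite('pics/w7.png',cv2.resize(p[30:280,210:430,::-1],None,fx=2.4,fy=2.4,interpolation=cv2.INTER_CUBIC))
E
```

```text
tip z [-49.5 -42.8 -37.5] y [5.2 9.9] [420.67086106  23.29105812  41.23546112] [ 0.22463733 -0.48895481 -0.006293  ] 0.16119762550270733
heading -18.467489876213275 [ 9.87041891e-01 -1.60462538e-01  2.47578530e-04  1.32194275e-04]
pin tool xy [99.8629021   0.78059441] 268 topz [ 99.12752714 100.56643588]
leg 942 x 26.00357999833115 71.57665937448863 y= [-0.00400364  1.24622968] z [ 9.70783266e-03 -4.23133187e+01] -41.93318784017474 y at pin 0.846414597663394
```

View pics/w7.png

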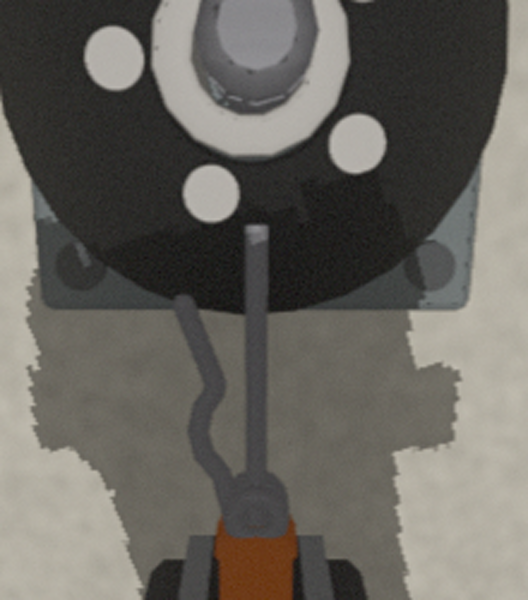

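The straight leg's tip is at crop (257,232), in line with the pin at (252,30). The eye's mouth shows at crop (255,105). Next I'll check height in this same view.

```bash
python3 - <<'E'
import numpy as np
d=np.load('w7.npz');P,Q=d['P'],d['Q']
t=P[(np.hypot(Q[...,0]-99.9,Q[...,1]-.8)<4.3)&(P[...,2]>90)];print('flat',len(t),np.median(t[:,2]),t[:,2].std())
for a,b in((30,45),(45,60),(60,71.5)):
    l=P[(Q[...,0]>a)&(Q[...,0]<b)&(abs(Q[...,1]-1.0)<.7)&(Q[...,2]<-30)];print('ridge',len(l),np.median(l[:,2]))
b=P[(abs(Q[...,0]-99.9)<17)&(abs(Q[...,1]-.8)<17)&(abs(P[...,2]-69)<2)];print('boss',np.median(b[:,2]))
# eye: pin surface points near front
k=(np.hypot(Q[...,0]-99.9,Q[...,1]-.8)<9.6)&(P[...,2]>70)&(P[...,2]<97)&(Q[...,0]<99)&(abs(Q[...,1]-.8)<2.2)
r=np.hypot(Q[k][:,0]-99.9,Q[k][:,1]-.8);z=P[k][:,2]
i=np.argsort(z);print([(round(float(z[j]),1),round(float(r[j]),1)) for j in i][::2])
E
```

```text
flat 598 99.97308889286083 0.6772987569642142
ridge 97 83.51072324384705
ridge 103 83.50748663642355
ridge 86 83.40587862916698
boss 68.26967334432265
[(71.9, 9.1), (73.1, 9.1), (74.8, 9.0), (75.9, 9.0), (76.7, 9.2), (78.0, 8.9), (78.5, 8.8), (78.8, 8.8), (79.1, 9.0), (79.5, 8.9), (80.1, 9.1), (86.3, 8.9), (87.0, 8.9), (87.4, 9.0), (88.7, 9.0), (89.0, 8.9), (89.8, 9.0), (92.5, 8.9), (93.2, 9.1), (94.6, 8.7), (94.9, 8.5), (95.1, 8.9), (95.2, 9.2), (95.4, 8.9), (95.5, 8.6), (95.5, 9.0), (95.8, 7.8), (95.8, 8.3), (95.8, 8.5), (96.1, 8.2), (96.2, 8.6), (96.4, 8.3), (96.4, 8.3), (96.5, 7.7), (96.5, 8.4), (96.6, 8.7), (96.6, 7.8), (96.7, 7.1), (96.9, 7.6), (96.9, 7.8)]
```

>>> jog_arm:
  offset:
    - [5,0,-0.7]
    - [10,0,-0.7]
    - [14,0,-0.7]
    - [16,0,-0.7]
    - [17,0,-0.7]
    - [18,0,-0.7]
    - [19,0,-0.7]
    - [20,0,-0.7]
    - [20.5,0,-0.7]
    - [20.5,0,-0.7]
  spin: [0,0,0,0,0,0,0,0,0,0]
  grip: [5,5,5,5,5,5,5,5,5,5]

```text
clock: 17.75
ee_pos: [439.7, 17.7, 41.2]
tool_rot: [0.987, -0.16, -0.0, 0.0]
force: [0.5, 0.0, -0.5]
grip_width: 0.161
finger_force: 78.3
```

```bash
python3 - <<'E'
from h import *
p,P,Q=look('w8')
E
```

```text
tip z [-51.1 -44.  -38.4] y [ 5.2 10. ] [439.66176164  17.72327542  41.15429644] [-0.80022051 -0.14266353 -0.84968067] 0.16270547032970017
heading -18.377818719853476 [ 9.87167192e-01 -1.59690106e-01 -6.64715663e-05  8.15569356e-06]
pin tool xy [77.49783432  1.88827613] 183 topz [ 99.12395527 100.52899858]
leg 802 x 26.026236732620543 66.42732096274663 y= [-0.00167008  1.02239131] z [ 4.79021256e-03 -4.27656752e+01] -42.61225308956003 y at pin 0.8929637713109182
```

```bash
cat >> h.py <<'E'
def rel(n):
    d=np.load(n+'.npz');P,Q=d['P'],d['Q'];s=np.array([0,0])
    m=(P[...,2]>95.2)&(P[...,2]<105)&(np.hypot(P[...,0]-515,P[...,1]+8)<14)&(Q[...,2]>-70)
    (x,y),r=cv2.minEnclosingCircle(Q[m][:,:2].astype(np.float32))
    t=(np.hypot(Q[...,0]-x,Q[...,1]-y)<4.3)&(P[...,2]>90);zt=np.median(P[t][:,2])
    l=(Q[...,0]>30)&(Q[...,0]<x-12)&(abs(Q[...,1]-1)<3)&(P[...,2]>78)&(P[...,2]<90)
    f=np.polyfit(Q[l][:,0],Q[l][:,1],1);yl=np.polyval(f,Q[...,0])
    k=l&(abs(Q[...,1]-yl)<.7)
    print(n,'pin',x,y,r,'flat',zt,'leg y@pin',np.polyval(f,x),'dy',np.polyval(f,x)-y,'eye-leg dz',zt-18-(np.median(P[k][:,2])-2))
E
python3 - <<'E'
from h import *
rel('w7');rel('w8')
E
```

```text
w7 pin 99.622314453125 0.8781468272209167 8.931692123413086 flat 99.95513952163958 leg y@pin 0.7263670398118425 dy -0.15177978740907427 eye-leg dz 0.4689951038555904
w8 pin 79.86844635009766 1.684887409210205 8.874628067016602 flat 99.98145274868514 leg y@pin 0.802929852650468 dy -0.8819575565597371 eye-leg dz -0.035045411566756
```

The leg has drifted 0.8 mm to the side. I'll back off a little, correct, then feel forward.

>>> jog_arm:
  offset:
    - [-3,0,0]
    - [-3,0.8,0]
    - [-3,0.8,0]
    - [-2,0.8,0]
    - [-1,0.8,0]
    - [0,0.8,0]
    - [0,0.8,0]
    - [0,0.8,0]
  spin: [0,0,0,0,0,0,0,0]
  grip: [5,5,5,5,5,5,5,5]

```text
clock: 18.6
ee_pos: [439.5, 16.9, 41.2]
tool_rot: [0.987, -0.16, -0.0, 0.0]
force: [0.3, -0.4, -1.0]
grip_width: 0.164
finger_force: 78.3
```

```bash
python3 - <<'E'
from h import *
p,P,Q=look('w9');rel('w9')
E
```

```text
tip z [-51.2 -43.8 -38.1] y [ 5.3 10. ] [439.43401909  16.96145312  41.15557533] [-0.48194751  0.28599514 -1.0600182 ] 0.1692117686150502
heading -18.377412551502424 [ 9.87167759e-01 -1.59686607e-01 -5.20029357e-05  6.20012754e-06]
pin tool xy [77.71263113  0.53863426] 190 topz [ 99.15529092 100.49210665]
leg 805 x 26.01248079528851 66.6619356353619 y= [-0.00153096  1.05110841] z [ 2.12455676e-03 -4.26510353e+01] -42.58221063497721 y at pin 0.9321335206404555
w9 pin 79.81857299804688 0.9974538683891296 8.921643257141113 flat 100.03571600323322 leg y@pin 0.8183275682224176 dy -0.17912630016671205 eye-leg dz 0.04346822600577127
```

Aligned to within 0.2 mm. I'll advance in small feeling steps.

>>> jog_arm:
  offset:
    - [0.5,0.1,0]
    - [1,0.1,0]
    - [1.5,0.1,0]
    - [2,0.1,0]
    - [2,0.1,0]
  spin: [0,0,0,0,0]
  grip: [5,5,5,5,5]

```text
clock: 19.15
ee_pos: [441.5, 16.2, 41.2]
tool_rot: [0.987, -0.16, 0.0, -0.0]
force: [0.1, -0.1, -0.4]
grip_width: 0.164
finger_force: 78.3
```

>>> jog_arm:
  offset:
    - [0.7,0,0]
    - [1.4,0,0]
    - [2,0,0]
    - [2.5,0,0]
    - [3,0,0]
    - [3,0,0]
  spin: [0,0,0,0,0,0]
  grip: [5,5,5,5,5,5]

```text
clock: 19.75
ee_pos: [444.2, 15.3, 41.2]
tool_rot: [0.987, -0.16, 0.0, -0.0]
force: [0.7, 0.5, -1.1]
grip_width: 0.165
finger_force: 78.3
```

The tip is about 5 mm inside the eye with no force. I'll slide on until just before the flare meets the pin.

>>> jog_arm:
  offset:
    - [2,0,0]
    - [4,0,0]
    - [6,0,0]
    - [8,0,0]
    - [10,0,0]
    - [12,0,0]
    - [14,0,0]
    - [16,0,0]
    - [18,0,0]
    - [20,0,0]
    - [20,0,0]
  spin: [0,0,0,0,0,0,0,0,0,0,0]
  grip: [5,5,5,5,5,5,5,5,5,5,5]

```text
clock: 20.85
ee_pos: [463.5, 9.0, 41.2]
tool_rot: [0.987, -0.16, 0.0, -0.0]
force: [-0.0, 0.2, -1.5]
grip_width: 0.166
finger_force: 78.3
```

```bash
python3 - <<'E'
from h import *
p,P,Q=look('w10');rel('w10')
E
```

```text
tip z [-44.2 -15.2 -14.4] y [ 5.3 10.9] [463.27741529   8.98630492  41.1624344 ] [ 0.88573895  0.04927169 -0.78318708] 0.16269867155649334
heading -18.37809570748331 [ 9.87166808e-01 -1.59692493e-01  1.78072093e-05 -9.50647787e-06]
pin tool xy [54.57824896 -0.88330513] 819 topz [ 99.20351717 100.43596832]
leg 281 x 26.040028287550406 42.050801647744564 y= [0.02215177 0.10334446] z [ 2.69198884e-02 -4.35647747e+01] -42.715088093813414 y at pin 1.3123490174277077
w10 pin 54.74391555786133 0.7771844863891602 9.026217460632324 flat 100.01470120717303 leg y@pin 1.3295025111481165 dy 0.5523180247589563 eye-leg dz -0.1556696769297048
```

>>> jog_arm:
  offset:
    - [1.5,0,0]
    - [3,0,0]
    - [4.5,0,0]
    - [6,0,0]
    - [7,0,0]
    - [8,0,0]
    - [8,0,0]
  spin: [0,0,0,0,0,0,0]
  grip: [5,5,5,5,5,5,5]

```text
clock: 21.6
ee_pos: [470.3, 7.3, 41.0]
tool_rot: [0.987, -0.159, -0.001, -0.0]
force: [-2.2, 5.6, -1.7]
grip_width: 0.164
finger_force: 78.3
```

>>> jog_arm:
  offset:
    - [1,0,0]
    - [2,0,0]
    - [3,0,0]
    - [4,0,0]
    - [4,0,0]
  spin: [0,0,0,0,0]
  grip: [5,5,5,5,5]

```text
clock: 22.1
ee_pos: [474.9, 5.9, 41.2]
tool_rot: [0.987, -0.159, 0.0, -0.0]
force: [0.1, 4.6, -2.0]
grip_width: 0.163
finger_force: 78.3
```

>>> jog_arm:
  offset:
    - [1,0,0]
    - [2,0,0]
    - [3,0,0]
    - [4,0,0]
    - [4,0,0]
  spin: [0,0,0,0,0]
  grip: [5,5,5,5,5]

```text
clock: 22.6
ee_pos: [480.1, 4.0, 41.6]
tool_rot: [0.987, -0.16, 0.001, -0.0]
force: [2.4, 3.7, -2.1]
grip_width: 0.168
finger_force: 78.2
```

>>> jog_arm:
  offset:
    - [1,0,0]
    - [2,0,0]
    - [3,0,0]
    - [3.5,0,0]
    - [3.5,0,0]
  spin: [0,0,0,0,0]
  grip: [5,5,5,5,5]

```text
clock: 23.1
ee_pos: [482.1, 2.5, 41.3]
tool_rot: [0.987, -0.16, 0.0, 0.0]
force: [1.3, 3.1, 0.8]
grip_width: 0.161
finger_force: 78.5
```

```bash
python3 - <<'E'
from h import *
p,P,Q=look('w11');rel('w11')
cv2.imwrite('pics/w11.png',cv2.resize(p[60:280,230:410,::-1],None,fx=2.7,fy=2.7,interpolation=cv2.INTER_CUBIC))
E
```

```text
tip z [-15.3 -14.7 -14.2] y [ 5.5 12.8] [482.0327222    2.52794026  41.30097112] [1.43693136 2.78259404 0.56073602] 0.16228713551170212
heading -18.399424453316463 [ 9.87137008e-01 -1.59876220e-01  3.46010949e-04  4.73782509e-05]
pin tool xy [34.78328155 -0.15632751] 1075 topz [ 99.20162319 100.476211  ]Traceback (most recent call last):
  File "<stdin>", line 2, in <module>
  File "h.py", line 42, in rel
    f=np.polyfit(Q[l][:,0],Q[l][:,1],1);yl=np.polyval(f,Q[...,0])
    raise TypeError("expected non-empty vector for x")
TypeError: expected non-empty vector for x
```

>>> jog_arm:
  offset:
    - [0.5,0,0]
    - [1,0,0]
    - [1.2,0,0]
    - [1.2,0,0]
  spin: [0,0,0,0]
  grip: [5,5,5,5]

```text
clock: 23.55
ee_pos: [482.4, 2.5, 41.1]
tool_rot: [0.987, -0.16, -0.0, 0.0]
force: [0.3, 2.5, 0.2]
grip_width: 0.16
finger_force: 78.5
```

```bash
python3 - <<'E'
from h import *
p,P,Q=look('w12')
cv2.imwrite('pics/w12.png',cv2.resize(p[60:280,230:410,::-1],None,fx=2.7,fy=2.7,interpolation=cv2.INTER_CUBIC))
E
```

```text
tip z [-15.6 -14.9 -14.2] y [ 5.3 12.9] [482.36132537   2.47706382  41.04822179] [ 0.11470884  2.76764352 -0.17797085] 0.16456417687625874
heading -18.379189854957644 [ 9.87165207e-01 -1.59701906e-01 -3.92598743e-04  3.38376235e-05]
pin tool xy [34.43715675 -0.14637618] 1043 topz [ 99.16668767 100.47390356]
```

View pics/w12.png

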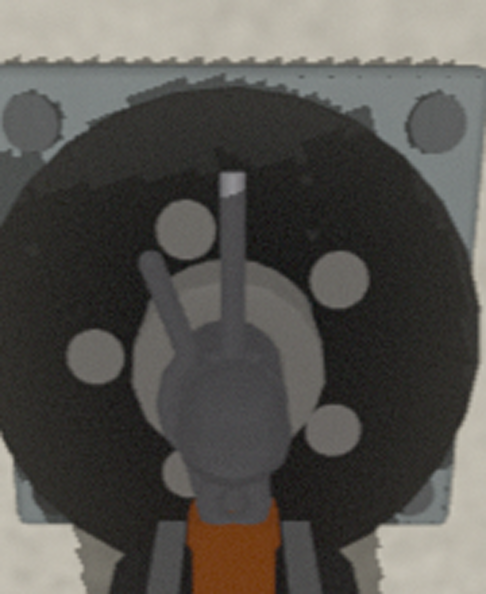

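The straight leg goes right through, with its tip at crop (232,180), and the sprung leg is round behind the pin. I'll nudge once more to feel the stop and measure the tip.

>>> jog_arm:
  offset:
    - [0.4,0,0]
    - [0.8,0,0]
    - [0.8,0,0]
    - [0.8,0,0]
  spin: [0,0,0,0]
  grip: [5,5,5,5]

```text
clock: 24.0
ee_pos: [482.7, 2.4, 40.9]
tool_rot: [0.987, -0.16, -0.001, 0.0]
force: [-2.7, 5.0, 0.9]
grip_width: 0.166
finger_force: 78.5
```

```bash
python3 - <<'E'
from h import *
p,P,Q=look('w13')
l=Q[(abs(P[...,2]-83)<2.5)&(Q[...,0]>46)&(Q[...,0]<85)&(abs(Q[...,1]-.7)<2.5)];print('tip x',l[:,0].max(),np.percentile(l[:,0],98),np.median(l[:,1]))
E
```

```text
tip z [-15.7 -15.  -14.4] y [ 5.5 12.9] [482.71211919   2.34351092  40.92003862] [-2.72196633  3.9996179  -0.38554455] 0.16596650815254804
heading -18.372026159463633 [ 9.87174980e-01 -1.59640159e-01 -7.60182735e-04  3.01649288e-05]
pin tool xy [34.05061293 -0.04689753] 1075 topz [ 99.19625345 100.55208997]
tip x 72.39967792020097 72.02830318259271 0.5647435895012111
```

Home: the tip is 38 mm past the axis and the push is only about 4 N. I'll release and lift away.

>>> jog_arm:
  offset:
    - [0,0,0]
    - [0,0,0]
    - [0,0,0]
    - [0,0,0]
    - [0,0,-5]
    - [0,0,-20]
    - [0,0,-45]
    - [0,0,-80]
    - [0,0,-110]
    - [-40,0,-120]
    - [-60,0,-120]
    - [-60,0,-120]
  spin: [0,0,0,0,0,0,0,0,0,0,0,0]
  grip: [35,35,35,35,35,35,35,35,35,35,35,35]

```text
clock: 25.25
ee_pos: [424.3, 22.1, 161.6]
tool_rot: [0.987, -0.159, -0.001, -0.001]
force: [1.0, 0.3, -1.1]
grip_width: 0.407
finger_force: 0.0
```

>>> jog_arm:
  offset:
    - [0,0,0]
    - [0,0,0]
    - [0,0,0]
  spin: [0,0,0]
  grip: [35,35,35]

```text
clock: 25.55
ee_pos: [427.4, 20.6, 161.2]
tool_rot: [0.987, -0.16, 0.0, 0.0]
force: [-0.1, -0.7, -0.4]
grip_width: 0.41
finger_force: 0.0
```

```bash
python3 - <<'E'
from h import *
p,P,Q=tip()
u=np.array([.949,-.315]);
h=cv2.cvtColor(p,cv2.COLOR_RGB2HSV);m=(h[...,0]<18)&(h[...,1]>150)&(h[...,2]>60)&(P[...,2]<100)&(P[...,2]>84)
print(m.sum(),cv2.minAreaRect(P[m][:,:2].astype(np.float32)),np.median(P[m],0))
t=P[(P[...,2]>96)&(P[...,2]<104)&(np.hypot(P[...,0]-515,P[...,1]+8)<14)];c,r=cv2.minEnclosingCircle(t[:,:2].astype(np.float32));print('pin',c,r)
b=np.array(cv2.minAreaRect(P[m][:,:2].astype(np.float32))[0]);print('seat error',np.dot(np.array(c)-b,u)-34)
cv2.imwrite('pics/w14.png',cv2.resize(p[20:270,210:430,::-1],None,fx=2.4,fy=2.4,interpolation=cv2.INTER_CUBIC))
E
```

```text
tip z [-52.3 -43.9 -39.1] y [16.7 20.6] [427.20044364  20.62870782 161.03963859] [-0.14303579 -0.56025398 -0.54471854] 0.41181248197485054
412 ((481.9716491699219, 2.0795602798461914), (14.506048202514648, 28.031993865966797), 75.57962799072266) [486.65465109   0.63410947  85.56498258]
pin (514.8226318359375, -9.236746788024902) 8.847457885742188
seat error 0.7402192764282205
```

View pics/w14.png

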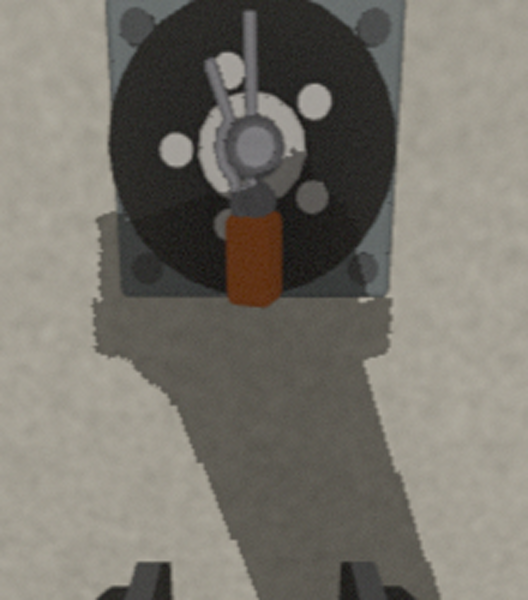

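The clip hugs the pin: pin at crop (253,145), sprung leg wrapped round it on the left, straight leg tip at (249,15). One last check of the tip distance.

```bash
python3 - <<'E'
from h import *
p,P,Q=tip()
u=np.array([.949,-.315]);v=np.array([.315,.949]);D=P[...,:2]-np.array([514.82,-9.24]);a=D@u;b=D@v
for z0 in(78,):
    l=(P[...,2]>76)&(P[...,2]<90)&(abs(b)<3)&(a>15)&(a<50);print('tip past axis',np.percentile(a[l],[90,98,100]),'leg z',np.polyfit(a[l],P[l][:,2],1))
l=(P[...,2]>76)&(P[...,2]<88)&(b>7)&(b<20)&(abs(a)<40);print('sprung',[(round(float(x)),round(float(y),1)) for x,y in zip(a[l],b[l])][::25])
h=cv2.cvtColor(p,cv2.COLOR_RGB2HSV);m=(h[...,0]<18)&(h[...,1]>150)&(h[...,2]>60)&(abs(a+34)<10)&(abs(b)<6)
print('block z',np.polyfit(a[m],P[m][:,2],1))
E
```

```text
tip z [-52.1 -43.7 -39.1] y [16.6 20.6] [427.07809354  20.66318245 160.99095929] [-0.33221782 -0.48803802 -0.66097379] 0.41008702377049455
tip past axis [34.17512744 36.09890362 36.79930675] leg z [ 0.16409922 83.14482554]
sprung [(25, 14.5), (22, 11.6), (19, 13.1), (16, 10.2), (13, 11.1), (10, 8.1), (6, 10.5), (3, 12.1), (-1, 11.4), (-4, 9.9), (-8, 9.2), (-21, 7.7), (-27, 8.6), (-33, 7.8), (-39, 7.1)]
block z [ 0.16764678 90.73787929]
```

```bash
python3 -c "
from bench import arm
print(arm.hand_in())"
```

```text
the job is handed in; nothing more can be done
None
```

The wheel is fully down on the axle pin and the clip is snapped home through the eye. I handed the job in at about 26 s. On release the clip's block drooped about 9° and its seat reads about 0.5–0.8 mm short of the pin's axis. The highest force seen in the readings while inserting the clip was about 6 N, and the bystanders were not touched.

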